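Tip the clear seal plate upright against its fence

TASK

Two plates lie sloping in two identical inspection stands. Tip the clear plate with the red seals up on its lower edge, by pushing its raised edge over toward the fence of its stand, until it stands upright against the two fence posts and stays there when you let go. Do not pick it up: its lower edge stays down on the stand's deck. Leave the plain grey plate lying as it is.

Things in the scene. Friction and masses are not known exactly. Their poses are not given: they have to be found in the camera images.
- seal_plate_mid (a point): Centre of the loose clear plate with red seals, 0.1 kg: 78 mm wide (x, level), 124 long (y, pointing up the slope to the raised edge, on the robot's side), 8 thick (z; seals 3 mm proud on +z, touching nothing). It starts at 45 degrees, its lower edge on the deck at the fence foot; its raised edge is free, 94 mm above the table, and swings up and forward about the lower edge as it is pushed.
- seal_plate_foot (a point): Middle of the same plate's lower end face (62 mm along -y from its centre), same axes; about 9 mm above the table at the start. The plate pivots about this edge.
- stand: Fixed stand under the clear plate; deck 150 x 112 x 6 mm. Origin under its centre, x level toward the fence, y along it. Fence: two posts with black faces, 14 mm wide, y = +-32 mm, 114 tall, foot at x = 50, leaning back (to +x) 8 degrees; the plate ends lying on them. The sloping plate's underside rests on two 10 mm thick props at x = -12, y = +-32, 60 mm tall overall.
- blank_plate_mid (a point): Centre of the plain grey plate without seals, same size and axes, lying the same way in an identical second stand. To be left alone.

How it is judged:
At the end, for the whole second after the job is handed in: The clear plate stands at rest on the deck on its lower edge, from 10 deg short of vertical to 16 deg past it, square to the fence within 11 deg, its foot within 20 mm of where it rests at the posts and 25 mm of the stand's middle line; the grey plate's centre moved under 20 mm (angle between seal_plate_mid's own z axis and vertical between 1.4 and 1.85 rad and angle between the x axis of seal_plate_mid and the y axis of stand, either way round below 0.2 rad and x of seal_plate_foot in the frame of stand between 0.025 and 0.065 m and y of seal_plate_foot in the frame of stand between -0.025 and 0.025 m and height (world z) of seal_plate_foot below 0.02 m and height (world z) of seal_plate_mid above 0.055 m and linear speed of seal_plate below 0.02 m/s and distance of blank_plate_mid from where it was at the start of the episode below 0.02 m); the robot touches nothing.
It fails at once if the clear plate's lower edge is lifted more than about 25 mm off the deck (picked up) (height (world z) of seal_plate_foot above 0.035 m).
It fails at once if the grey plate is moved by more than 20 mm (distance of blank_plate_mid from where it was at the start of the episode above 0.02 m).
It also fails if it takes over 35 s, if anything falls off the work surface, if the arm or the gripper's body presses on something with over 40 N, if the wrist force passes 120 N, or if a joint passes its speed limit or range.

ROBOT

A 6-joint arm with a two-finger parallel gripper is mounted at the origin on a cart in front of the work surface, level with it; the furniture and walls round the work are solid. World frame = base frame: x ahead of the robot, y to its left, z up, the work surface at z = 0. Lengths are in m, angles in rad, forces in N, time in s.
With the tool pointing down it reaches from about 0.375 to 0.9 m from the base axis. Payload 3.1 kg.
Tool frame: the origin (TCP) lies midway between the tips of the shut fingers; the grasp point (between the pads) lies 19 mm behind it; z points along the fingers, y is the direction in which the jaws open and shut (so a half turn about z gives the same grasp; the last joint's range is limited). The gripper opens to 87 mm and grips with 3 to 60 N. Pads are 19 mm wide; open, the fingers measure 117 mm over their backs; the gripper's body (75 mm by 190 mm) begins 51 mm behind the grasp point.
Start: joints at [1.01, 0.527, 1.433, -0, 1.181, -0.178], TCP at [0.233, 0.58, 0.223] pointing down, gripper open.
Joint ranges: [-3.08, 3.08], [-0.75, 2.2], [0.22, 2.44], [-1.43, 4.57], [0, 2.65], [-2.85, 2.85]. Speed limits (rad/s): [2.79, 2.79, 3.14, 3.14, 3.14, 3.14].

INTERFACE

Orientations are given as a rotation vector (axis times angle).
In Python, from plant import ctrl, cams gives the robot as it stands.
- The arm moves only by the shell command python3 -m pendant 'ROWS' [FORCE]. ROWS is JSON, a list that holds one entry, the list of rows, each a list of 7 numbers: the shift along the tool's x, y, z in m, then the turn, a rotation vector about the tool's x, y, z in rad, then the closure, from 0 (fully open) to 1 (shut). A call has 1 to 20 rows; each row is the pose to reach, as a shift and turn from the pose commanded when the call began, along the tool's axes at that moment; what a row does not reach only later rows make up. A row lasts 1/8 s, in which the tool goes at most 62.5 mm and 10.7 degrees, less where a joint would pass 70% of its speed; a pose out of reach is approached as far as the arm can. A call with a gripper value outside its range is refused whole. The fingers move at their own pace and stop on an object; FORCE is the grip in N (left out, the last holds). Time passes only in rows, so rows that repeat a pose let the fingers close. It gives the time, the measured TCP pose, the force and the opening at its end, in the units of the state.
- ctrl.observe(): the state, without advancing time (a new reading comes with each control period).
- cams.get_image(name): name is "scene" or "top"; returns a dict with "frame" (384x512x3 uint8, red, green, blue), "depth" (384x512 float32, m along the optical axis (not along the pixel's ray), 0 where there is no reading), "K" (3x3 intrinsics, pixels), "k1" (the pictures are not rectified: a ray, as slopes to the right and down, at radius r is drawn at 1 + k1 r^2 times it, then the intrinsics apply), "R" (3x3) and "t" (3): a world point X has camera coordinates R X + t. Camera axes: x right, y down, z forward; pixel columns grow to the right and rows downward; lengths in m; the calibration is good to about 2 mm. A picture is of the moment at which its call begins.
- ctrl.sign_off(): hands the job in, once; it reports no verdict.
Trained networks look in a picture, given as the dict that the camera call returned (one of the last four; its "shot" number tells which), for a name from the list of things; names that differ only in an ending like _2 or _b are one class to them, and where a whole thing is asked for, a point or a joint stands for the part that bears it (a point fixed in the world has none). Each returns a list of dicts, best first, with "conf" (0 to 1); they miss things now and then, are a little off and sometimes report something else, mostly with a low value. They report only what shows in the picture. A call takes as long as a camera call.
- cams.look_for(picture, thing): "centre" ([x, y, z] in m, in world coordinates, good to about 4 mm: the middle of the surface that is visible of it).
- cams.masks_of(picture, thing): "pixels" (384x512 bool, what is visible of it).
- cams.pinpoint(picture, thing): "centre" ([x, y, z] in m, in world coordinates, good to about 4 mm: a listed point, or the origin of a listed thing).
The state is a dict: "time_s": time; "q": joint angles; "dq": joint speeds; "joint_torque": joint torques, N m; "eef_pos": TCP position; "ee_rot": TCP orientation; "wrist_force": force on the tool from outside, world axes, zero at the start; "ft_torque": the same for the moment, N m; "finger_gap": finger opening in m.
Only numpy, scipy, OpenCV 4.12 (cv2) and the standard library are available. Lean on these libraries where they do the work, as an engineer would, in place of code of your own. Each camera call takes 0.05 s, during which the arm holds its last target.

## Working session

There is one attempt and no reset: what is moved stays moved. The work goes in short steps, Python scripts to look and compute and a shell command to move; the robot and the scene stay as the last step left them, time stands still between calls to the robot, and variables do not carry over. Pictures are saved under pics/ and viewed, and the job is handed in when it is done.

```bash
ls; mkdir -p pics
cat > h.py <<'E'
import numpy as np, cv2
from plant import ctrl, cams
def save(p,n): cv2.imwrite('pics/'+n+'.png', cv2.cvtColor(p['frame'],cv2.COLOR_RGB2BGR))
E
python3 - <<'E'
from h import *
s=ctrl.observe(); print(s)
for n in ['scene','top']:
    p=cams.get_image(n); save(p,n+'1'); print(n, p['R'],p['t'],p['K'],p['k1'])
    for th in ['seal_plate_mid','seal_plate_foot','stand','blank_plate_mid']:
        print(th,[(np.round(d['centre'],4),round(d['conf'],2)) for d in cams.pinpoint(p,th)])
E
```

```text
pics
{'time_s': 0.0, 'q': array([ 1.01044576e+00,  5.28488254e-01,  1.43388729e+00,  1.86711139e-05,
        1.18140269e+00, -1.78484730e-01]), 'dq': array([-0.00031386,  0.00200835,  0.00119001, -0.00014733,  0.00089143,
       -0.00043985]), 'joint_torque': array([ 3.71800979e-04, -4.40041566e+01, -1.76591778e+01,  6.34295843e-02,
        5.80646074e-02, -1.50709484e-04]), 'eef_pos': array([0.23247369, 0.57937203, 0.22156285]), 'ee_rot': array([-0.59605341, -3.0837081 ,  0.00319088]), 'wrist_force': array([-0.39462789,  0.8533913 , -0.10117313]), 'ft_torque': array([ 0.02123771,  0.02286703, -0.04716774]), 'finger_gap': 0.08715952206908158}
scene [[ 0.54032969 -0.84139046 -0.01029175]
 [-0.44987206 -0.27852246 -0.84855193]
 [ 0.71109702  0.46312777 -0.52901201]] [-0.32488927  0.31900443  0.46825644] [[408.88617518   0.         255.63316303]
 [  0.         408.88617518 192.88074029]
 [  0.           0.           1.        ]] -0.14750428882561148
seal_plate_mid [(array([0.5078, 0.1342, 0.0516]), 0.83)]
seal_plate_foot [(array([0.5523, 0.1317, 0.0145]), 0.8), (array([ 0.5012,  0.1294, -0.0026]), 0.35)]
stand [(array([5.016e-01, 1.303e-01, 5.000e-04]), 0.61), (array([0.5047, 0.1346, 0.0527]), 0.33)]
blank_plate_mid [(array([ 0.5871, -0.1765,  0.05  ]), 0.92)]
top [[-0.01010148 -0.99994469 -0.002928  ]
 [-0.98306805  0.01046667 -0.18294169]
 [ 0.18296222  0.00103044 -0.98311941]] [0.01897793 0.59695529 0.79849277] [[476.09518379   0.         261.17282207]
 [  0.         476.09518379 195.55791846]
 [  0.           0.           1.        ]] -0.008143268317475449
seal_plate_mid [(array([0.5048, 0.1346, 0.0512]), 0.86)]
seal_plate_foot [(array([0.5502, 0.1344, 0.0158]), 0.69)]
stand []
blank_plate_mid [(array([ 0.5891, -0.1715,  0.0538]), 0.68)]
```

View pics/scene1.png

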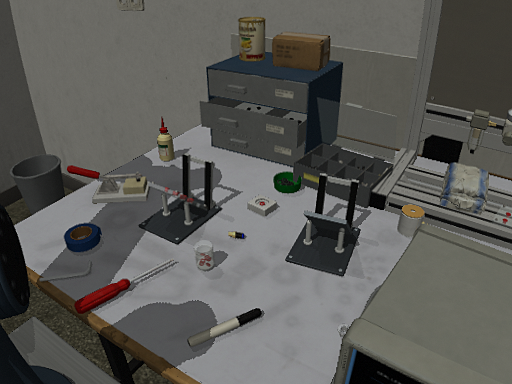

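View pics/top1.png

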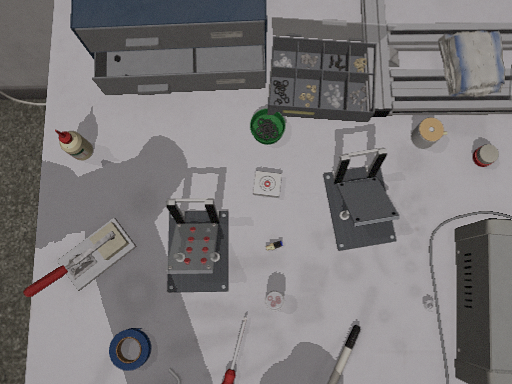

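The scene shows the clear plate with red seals on the left stand: scene about (180,205), top about (195,248). The grey plate is on the right stand, top about (368,200). Next I'll measure the stand's yaw and plate edges.

```bash
cat >> h.py <<'E'
def ray(p,uv,z):
    K,k=p['K'],p['k1']; R=np.array(p['R']);t=np.array(p['t'])
    d=np.array([(uv[0]-K[0,2])/K[0,0],(uv[1]-K[1,2])/K[1,1]]); s=d.copy()
    for _ in range(10): s=d/(1+k*(s@s))
    r=R.T@np.array([s[0],s[1],1]); o=-R.T@t
    return o+r*(z-o[2])/r[2]
def proj(p,X):
    K,k=p['K'],p['k1']; c=np.array(p['R'])@X+p['t']; s=c[:2]/c[2]; s=s*(1+k*(s@s))
    return s*K[0,0]+K[:2,2]
E
python3 - <<'E'
from h import *
p=cams.get_image('top')
m=cams.masks_of(p,'stand')
for d in m:
    M=d['pixels'].astype(np.uint8); ys,xs=np.where(M); print(d['conf'],xs.min(),xs.max(),ys.min(),ys.max())
    r=cv2.minAreaRect(np.stack([xs,ys],1).astype(np.float32)); 
    print([np.round(ray(p,c,0.006),3)[:2].tolist() for c in cv2.boxPoints(r)])
f=p['frame'][185:310,140:260]; a=cv2.resize(f,None,fx=5,fy=5,interpolation=cv2.INTER_CUBIC); q={'frame':a[:600]}; save(q,'crop_top')
s=cams.get_image('scene'); f=s['frame'][140:250,125:235]; save({'frame':cv2.resize(f,None,fx=5,fy=5,interpolation=cv2.INTER_CUBIC)},'crop_scene')
E
```

```text
0.87 166 229 197 291
[[0.605, 0.194], [0.604, 0.074], [0.429, 0.074], [0.43, 0.189]]
0.4 166 218 223 274
[[0.556, 0.192], [0.555, 0.094], [0.46, 0.094], [0.461, 0.19]]
```

View pics/crop_top.png

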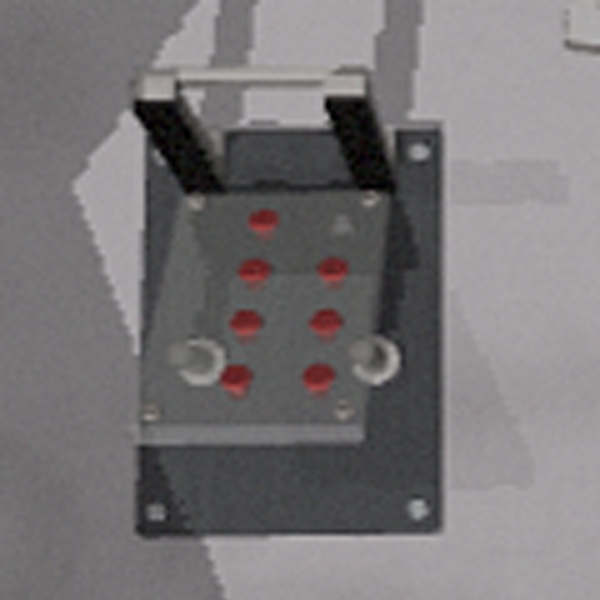

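View pics/crop_scene.png

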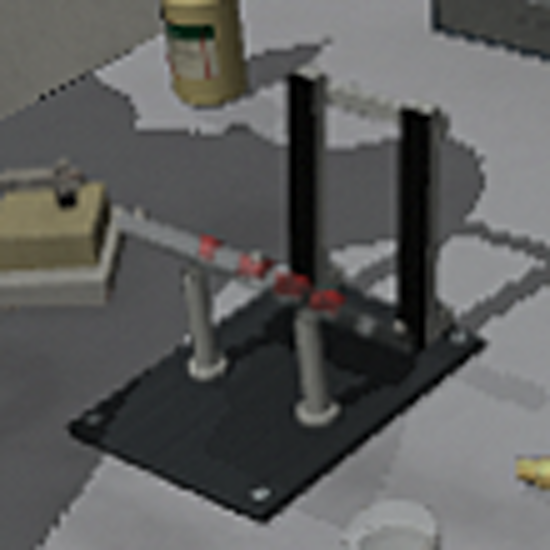

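The crops show the deck corners at top (168,292), (228,291) and (228.6,209). The plate's raised edge runs from about (168,273) to (212,273).

Run:
```python
from h import *
p=cams.get_image('top')
for uv in [(168,292),(228,291),(228.6,209.4)]: print('deck',ray(p,uv,.006).round(4))
for uv in [(167.6,273.2),(212.4,273.2)]: print('edge low',ray(p,uv,.088).round(4))
for uv in [(168,270.4),(212.6,269.6)]: print('edge top',ray(p,uv,.094).round(4))
s=cams.get_image('scene')
# two-view raised edge: triangulate underside corner, via network pixel in scene: project guesses
for X in [ray(p,(167.6,273.2),.088),ray(p,(212.4,273.2),.088)]: print('scene px',proj(s,X).round(1),'crop',((proj(s,X)-[125,140])*5).round())
from scipy.spatial.transform import Rotation as Ro
o=ctrl.observe(); R=Ro.from_rotvec(o['ee_rot']).as_matrix(); print(R.round(3)); print(o['eef_pos'])
d=R.T@(np.array([.40,.134,.223])-o['eef_pos']); print('tool shift to (.40,.134,.223)',d.round(4))
```

```text
deck [0.4285 0.1852 0.006 ]
deck [0.4292 0.0754 0.006 ]
deck [0.5803 0.0746 0.006 ]
edge low [0.4605 0.1707 0.088 ]
edge low [0.4598 0.0957 0.088 ]
edge top [0.4649 0.169  0.094 ]
edge top [0.4655 0.0948 0.094 ]
scene px [147.9 187.8] crop [114. 239.]
scene px [174.7 198.4] crop [249. 292.]
[[-0.928  0.373 -0.   ]
 [ 0.373  0.928 -0.   ]
 [ 0.    -0.    -1.   ]]
[0.23283802 0.57997969 0.22256374]
tool shift to (.40,.134,.223) [-0.3213 -0.3516 -0.0004]
```

```bash
python3 -m pendant '[[[-0.04,-0.044,0,0,0,-0.1,0.2],[-0.08,-0.088,0,0,0,-0.2,0.4],[-0.12,-0.132,0,0,0,-0.3,0.55],[-0.16,-0.176,0,0,0,-0.38,0.55],[-0.2,-0.22,0,0,0,-0.38,0.55],[-0.24,-0.264,0,0,0,-0.38,0.55],[-0.28,-0.308,0,0,0,-0.38,0.55],[-0.31,-0.34,0,0,0,-0.38,0.55],[-0.321,-0.352,0,0,0,-0.38,0.55],[-0.321,-0.352,0,0,0,-0.38,0.55],[-0.321,-0.352,0,0,0,-0.38,0.55]]]' 10
python3 - <<'E'
from h import *
from scipy.spatial.transform import Rotation as Ro
o=ctrl.observe(); print(o['eef_pos'],Ro.from_rotvec(o['ee_rot']).as_matrix().round(3),o['finger_gap'],o['q'].round(3),o['wrist_force'])
p=cams.get_image('scene');save(p,'scene2')
E
```

```text
time_s: 2.12
eef_pos: [0.3992, 0.1343, 0.2226]
ee_rot: [-0.003, -3.141, -0.001]
wrist_force: [0.9, -0.2, 0.2]
finger_gap: 0.0397
[0.39919974 0.13425663 0.22258536] [[-1.     0.002 -0.   ]
 [ 0.002  1.     0.   ]
 [ 0.     0.    -1.   ]] 0.03967673346755583 [ 0.057  0.254  1.917  0.     0.971 -1.512] [ 0.92641936 -0.17777453  0.19785909]
```

View pics/scene2.png

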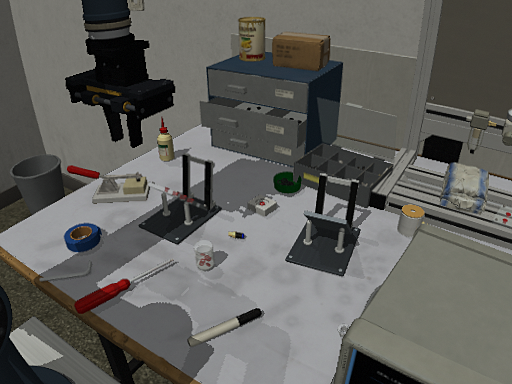

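```bash
python3 -m pendant '[[[0,0,0.05,0,0,0,0.55],[0,0,0.1,0,0,0,0.55],[0,0,0.135,0,0,0,0.55],[0,0,0.148,0,0,0,0.55],[-0.015,0.001,0.148,0,0,0,0.55],[-0.03,0.001,0.148,0,0,0,0.55],[-0.038,0.001,0.148,0,0,0,0.55],[-0.038,0.001,0.148,0,0,0,0.55]]]'
python3 - <<'E'
from h import *
p=cams.get_image('scene');a=p['frame'][90:250,70:270]; save({'frame':cv2.resize(a,None,fx=3.5,fy=3.5)},'scene3')
E
```

```text
time_s: 3.18
eef_pos: [0.4392, 0.1347, 0.0753]
ee_rot: [0.003, 3.139, 0.0]
wrist_force: [-0.4, 0.3, -1.0]
finger_gap: 0.0392
```

View pics/scene3.png

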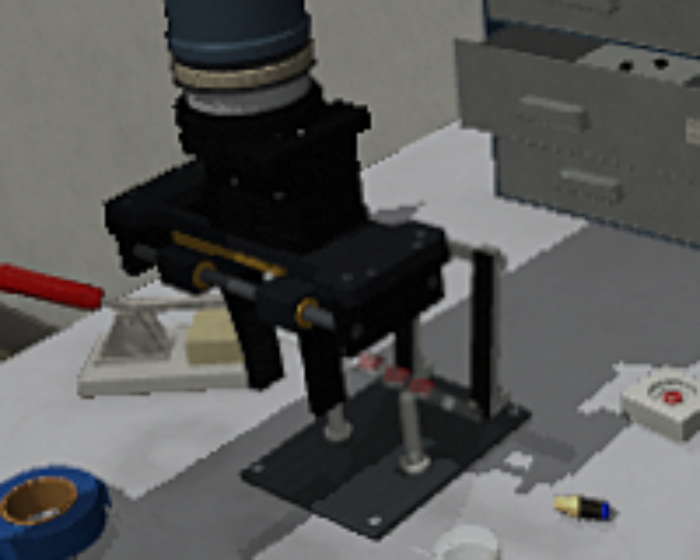

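Fingers are just behind the raised edge and straddle its middle, around (340,390) in the crop. Starting the push along the arc.

```bash
python3 -m pendant '[[[-0.006,0,0,0,0,0,0.55],[-0.012,0,0,0,0,0,0.55],[-0.018,0,-0.004,0,0,0,0.55],[-0.024,0,-0.008,0,0,0,0.55],[-0.03,0,-0.012,0,0,0,0.55],[-0.036,0,-0.015,0,0,0,0.55],[-0.042,0,-0.017,0,0,0,0.55],[-0.048,0,-0.019,0,0,0,0.55],[-0.054,0,-0.021,0,0,0,0.55],[-0.06,0,-0.022,0,0,0,0.55],[-0.06,0,-0.022,0,0,0,0.55]]]'
python3 - <<'E'
from h import *
print(ctrl.observe()['wrist_force'])
p=cams.get_image('scene');a=p['frame'][90:250,70:270]; save({'frame':cv2.resize(a,None,fx=3.5,fy=3.5)},'scene4')
for n in ['seal_plate_mid','seal_plate_foot']: print([(np.round(d['centre'],4),round(d['conf'],2)) for d in cams.pinpoint(p,n)])
E
```

```text
time_s: 4.6
eef_pos: [0.4985, 0.1345, 0.0966]
ee_rot: [0.003, 3.14, 0.0]
wrist_force: [0.7, 0.0, 0.5]
finger_gap: 0.0394
[0.67698733 0.04798814 0.52565441]
[(array([0.5315, 0.1326, 0.0667]), 0.9)]
[(array([0.554 , 0.1319, 0.0103]), 0.9)]
```

View pics/scene4.png

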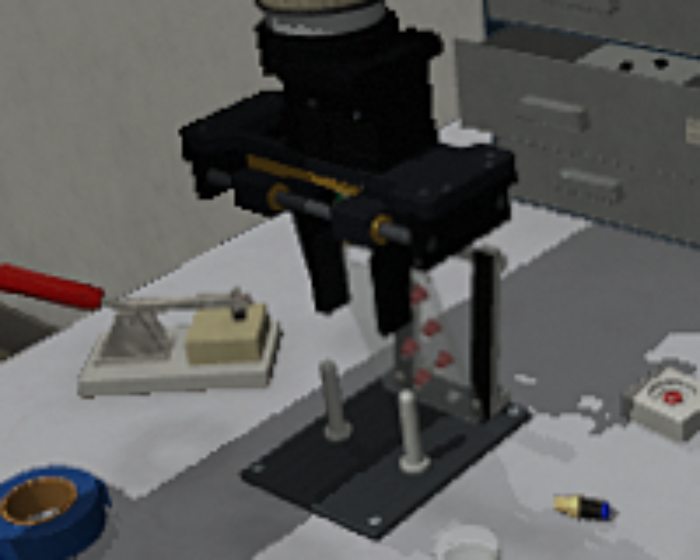

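```bash
python3 -m pendant '[[[-0.005,0,-0.002,0,0,0,0.55],[-0.01,0,-0.003,0,0,0,0.55],[-0.015,0,-0.004,0,0,0,0.55],[-0.02,0,-0.004,0,0,0,0.55],[-0.024,0,-0.004,0,0,0,0.55],[-0.028,0,-0.004,0,0,0,0.55],[-0.031,0,-0.004,0,0,0,0.55],[-0.034,0,-0.004,0,0,0,0.55],[-0.037,0,-0.004,0,0,0,0.55],[-0.039,0,-0.004,0,0,0,0.55],[-0.041,0,-0.004,0,0,0,0.55],[-0.043,0,-0.004,0,0,0,0.55],[-0.045,0,-0.004,0,0,0,0.55],[-0.045,0,-0.004,0,0,0,0.55]]]'
python3 - <<'E'
from h import *
print(ctrl.observe()['wrist_force'])
p=cams.get_image('scene');a=p['frame'][90:250,70:270]; save({'frame':cv2.resize(a,None,fx=3.5,fy=3.5)},'scene5')
for n in ['seal_plate_mid','seal_plate_foot']: print([(np.round(d['centre'],4),round(d['conf'],2)) for d in cams.pinpoint(p,n)])
E
```

```text
time_s: 6.5
eef_pos: [0.5428, 0.1344, 0.1006]
ee_rot: [0.003, 3.141, 0.0]
wrist_force: [-0.1, -0.3, -0.4]
finger_gap: 0.0395
[-0.14310154 -0.26777801 -0.44276548]
[(array([0.5575, 0.1361, 0.0681]), 0.84)]
[(array([0.5517, 0.1319, 0.0101]), 0.77)]
```

View pics/scene5.png

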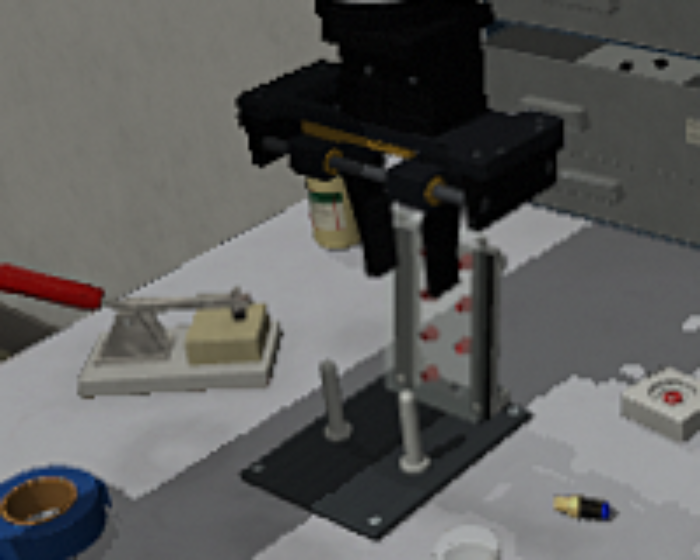

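The plate appears to be lying on the posts, with no wrist load. I'll back off slowly, then check.

```bash
python3 -m pendant '[[[-0.003,0,0,0,0,0,0.55],[-0.003,0,0,0,0,0,0.55],[0.003,0,0,0,0,0,0.55],[0.01,0,0,0,0,0,0.55],[0.02,0,0,0,0,0,0.55],[0.04,0,0,0,0,0,0.55],[0.07,0,0,0,0,0,0.55],[0.1,0,0,0,0,0,0.55],[0.12,0,-0.03,0,0,0,0.55],[0.13,0,-0.08,0,0,0,0.55],[0.13,0,-0.12,0,0,0,0.55],[0.13,0,-0.12,0,0,0,0.55],[0.13,0,-0.12,0,0,0,0.55]]]'
python3 - <<'E'
from h import *
print(ctrl.observe()['wrist_force'])
for c in ['scene','top']:
    p=cams.get_image(c);a=p['frame'][90:310,70:270] if c=='scene' else p['frame'][140:310,120:290]; save({'frame':cv2.resize(a,None,fx=2.7,fy=2.7,interpolation=cv2.INTER_CUBIC)},c+'6')
    for n in ['seal_plate_mid','seal_plate_foot','blank_plate_mid']: print(c,n,[(np.round(d['centre'],4),round(d['conf'],2)) for d in cams.pinpoint(p,n)])
E
```

```text
time_s: 8.28
eef_pos: [0.4115, 0.1347, 0.2201]
ee_rot: [-0.003, -3.141, 0.0]
wrist_force: [0.6, -0.5, 0.1]
finger_gap: 0.0393
[ 0.57804784 -0.46427559  0.06016731]
scene seal_plate_mid [(array([0.5594, 0.1347, 0.0694]), 0.62), (array([0.5508, 0.1313, 0.0103]), 0.18)]
scene seal_plate_foot [(array([0.5509, 0.1329, 0.0113]), 0.87)]
scene blank_plate_mid [(array([ 0.5877, -0.1747,  0.0512]), 0.79)]
top seal_plate_mid [(array([0.5543, 0.1366, 0.0701]), 0.84)]
top seal_plate_foot [(array([0.5501, 0.1319, 0.0136]), 0.61)]
top blank_plate_mid [(array([ 0.5876, -0.1688,  0.0502]), 0.59)]
```

View pics/scene6.png

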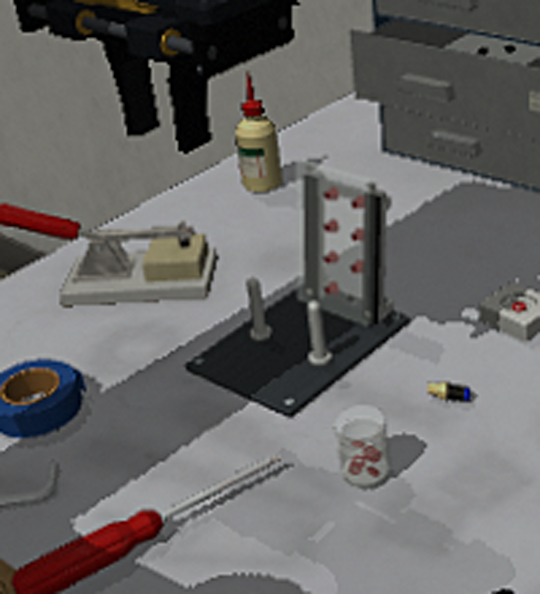

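View pics/top6.png

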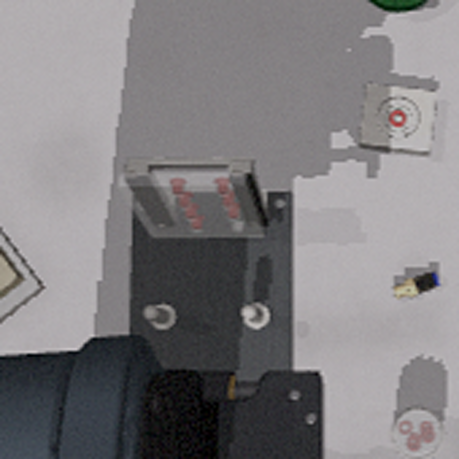

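The clear plate stands upright flat on both posts, at scene crop (345,240) and top crop (200,200). It is square and untouched, and the grey plate hasn't moved.

```bash
python3 -c "
from plant import ctrl; print(ctrl.sign_off())"
```

```text
the job is handed in; nothing more can be done
None
```

The clear plate now stands upright against both fence posts and stayed there after I let go. I tipped it by pushing its raised edge over with the part-open fingers, then backed the arm away and handed the job in at about 8.5 s. No verdict was reported.

Last checks:
- **Plate upright:** both cameras show it lying flat on the posts and square. Its centre is at about (0.557, 0.136, 0.070), leaning roughly 4–8° past vertical; the two views differ by about 5 mm on the centre, which is within the calibration and network tolerances.
- **Foot:** it is at about (0.5505, 0.132, 0.012), roughly 46 mm ahead of the stand's centre and 2 mm off its middle line. In the checks along the way it stayed down on the deck.
- **Grey plate:** its measured position agrees with the start to within about 3 mm.
- **Forces:** the wrist force read under about 1.1 N whenever I checked it. The gripper was well clear at the end.

Nothing failed or disagreed beyond measurement noise. The only gap was the stand itself: the top camera's network did not report its origin, so I measured it from the deck corners in the top picture. That agreed with the scene camera's reading to about 3 mm.

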